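# Lay out the colour-trial handles in their cradles

## Task

Five moulded pull handles from a colour trial are stacked criss-cross on the packing table. Take the stack apart and lay each handle in the inspection cradle of its own colour: right side up, flat on the cradle's floor between the two end stops, centred and in line with the cradle. Do not let any handle tip over on the way.

Things in the scene. Friction and masses are not known exactly. Their poses are not given: they have to be found in the camera images.
- handle_red_center (a point): centre (half-way up) of the loose red pull handle: a solid plastic bar with rounded ends and upright sides, 124 mm long (x axis), 26 mm wide (y), 26 mm high (z up), 50 to 100 g, the same either way round, a brass insert near each end of its top. In the bottom layer of the stack, on a 3 mm cork mat, parallel to blue about 80 mm away; side and heading vary
- handle_blue_center (a point): centre (half-way up) of the loose blue pull handle: a solid plastic bar with rounded ends and upright sides, 124 mm long (x axis), 26 mm wide (y), 26 mm high (z up), 50 to 100 g, the same either way round, a brass insert near each end of its top. In the bottom layer of the stack, on a 3 mm cork mat, parallel to red about 80 mm away; side and heading vary
- handle_yellow_center (a point): centre (half-way up) of the loose yellow pull handle: a solid plastic bar with rounded ends and upright sides, 124 mm long (x axis), 26 mm wide (y), 26 mm high (z up), 50 to 100 g, the same either way round, a brass insert near each end of its top. In the second layer, lying across red and blue, parallel to green about 80 mm away; side and heading vary
- handle_green_center (a point): centre (half-way up) of the loose green pull handle: a solid plastic bar with rounded ends and upright sides, 124 mm long (x axis), 26 mm wide (y), 26 mm high (z up), 50 to 100 g, the same either way round, a brass insert near each end of its top. In the second layer, lying across red and blue, parallel to yellow about 80 mm away; side and heading vary
- handle_black_center (a point): centre (half-way up) of the loose black pull handle: a solid plastic bar with rounded ends and upright sides, 124 mm long (x axis), 26 mm wide (y), 26 mm high (z up), 50 to 100 g, the same either way round, a brass insert near each end of its top. Alone on top of the stack, lying across the middle of yellow and green; side and heading vary
- cradle_red_floor (a point): middle of the floor's upper face (4 mm above the table) of the red cradle, fixed to the table: aluminium plate 164 mm long (x axis) by 56 mm wide (y), z up, with a red pad; grey end stops at both ends, 10 mm thick, 8 mm above the floor, 144 mm clear between them (10 mm play at each end of a handle); no side walls
- cradle_blue_floor (a point): middle of the floor's upper face (4 mm above the table) of the blue cradle, fixed to the table: aluminium plate 164 mm long (x axis) by 56 mm wide (y), z up, with a blue pad; grey end stops at both ends, 10 mm thick, 8 mm above the floor, 144 mm clear between them (10 mm play at each end of a handle); no side walls
- cradle_yellow_floor (a point): middle of the floor's upper face (4 mm above the table) of the yellow cradle, fixed to the table: aluminium plate 164 mm long (x axis) by 56 mm wide (y), z up, with a yellow pad; grey end stops at both ends, 10 mm thick, 8 mm above the floor, 144 mm clear between them (10 mm play at each end of a handle); no side walls
- cradle_green_floor (a point): middle of the floor's upper face (4 mm above the table) of the green cradle, fixed to the table: aluminium plate 164 mm long (x axis) by 56 mm wide (y), z up, with a green pad; grey end stops at both ends, 10 mm thick, 8 mm above the floor, 144 mm clear between them (10 mm play at each end of a handle); no side walls
- cradle_black_floor (a point): middle of the floor's upper face (4 mm above the table) of the black cradle, fixed to the table: aluminium plate 164 mm long (x axis) by 56 mm wide (y), z up, with a black pad; grey end stops at both ends, 10 mm thick, 8 mm above the floor, 144 mm clear between them (10 mm play at each end of a handle); no side walls

How it is judged:
At the end, for the whole second after the job is handed in: Each handle lies in the cradle of its colour, upright and flat on the floor (tilt under 0.1 rad, centre 10 to 16 mm above it), its centre within 13 mm of the middle both lengthwise and crosswise, in line within 0.2 rad, released and at rest (x of handle_red_center in the frame of cradle_red_floor between -0.013 and 0.013 m and y of handle_red_center in the frame of cradle_red_floor between -0.013 and 0.013 m and z of handle_red_center in the frame of cradle_red_floor between 0.01 and 0.016 m and angle between the x axis of handle_red_center and the x axis of cradle_red_floor, either way round below 0.2 rad and angle between each of handle_red_center, handle_blue_center, handle_yellow_center, handle_green_center, handle_black_center's own z axis and vertical below 0.1 rad and linear speed of each of handle_red, handle_blue, handle_yellow, handle_green, handle_black below 0.02 m/s and angular speed of each of handle_red, handle_blue, handle_yellow, handle_green, handle_black below 0.2 rad/s and x of handle_blue_center in the frame of cradle_blue_floor between -0.013 and 0.013 m and y of handle_blue_center in the frame of cradle_blue_floor between -0.013 and 0.013 m and z of handle_blue_center in the frame of cradle_blue_floor between 0.01 and 0.016 m and angle between the x axis of handle_blue_center and the x axis of cradle_blue_floor, either way round below 0.2 rad and x of handle_yellow_center in the frame of cradle_yellow_floor between -0.013 and 0.013 m and y of handle_yellow_center in the frame of cradle_yellow_floor between -0.013 and 0.013 m and z of handle_yellow_center in the frame of cradle_yellow_floor between 0.01 and 0.016 m and angle between the x axis of handle_yellow_center and the x axis of cradle_yellow_floor, either way round below 0.2 rad and x of handle_green_center in the frame of cradle_green_floor between -0.013 and 0.013 m and y of handle_green_center in the frame of cradle_green_floor between -0.013 and 0.013 m and z of handle_green_center in the frame of cradle_green_floor between 0.01 and 0.016 m and angle between the x axis of handle_green_center and the x axis of cradle_green_floor, either way round below 0.2 rad and x of handle_black_center in the frame of cradle_black_floor between -0.013 and 0.013 m and y of handle_black_center in the frame of cradle_black_floor between -0.013 and 0.013 m and z of handle_black_center in the frame of cradle_black_floor between 0.01 and 0.016 m and angle between the x axis of handle_black_center and the x axis of cradle_black_floor, either way round below 0.2 rad); the robot touches nothing.
It fails at once if a handle tips over (tilts by more than 0.6 rad) (angle between any of handle_red_center, handle_blue_center, handle_yellow_center, handle_green_center, handle_black_center's own z axis and vertical above 0.6 rad).
It also fails if it takes over 128 s, if anything falls off the work surface, if the arm or the gripper's body presses on something with over 40 N, if the wrist force passes 120 N, or if a joint passes its speed limit or range.

## Robot

A 7-joint arm with a two-finger parallel gripper is mounted at the origin on the work surface. World frame = base frame: x ahead of the robot, y to its left, z up, the work surface at z = 0. Lengths are in m, angles in rad, forces in N, time in s.
With the tool pointing down it reaches from about 0.425 to 0.95 m from the base axis. Payload 4.7 kg.
Tool frame: the origin (TCP) lies midway between the tips of the shut fingers; the grasp point (between the pads) lies arm.hold_point_z behind it (arm.hold_point_z is the distance from the TCP to the grasp point, in m); z points along the fingers, y is the line along which they close (so a half turn about z gives the same grasp; the last joint's range is limited). The gripper opens to 87 mm and grips with 3 to 60 N. Pads are 19 mm wide; open, the fingers measure 117 mm over their backs; the gripper's body (75 mm by 190 mm) begins 51 mm behind the grasp point.
Start: joints at [-1.24, 0.469, -0.049, 1.532, 0.024, 1.141, -0.082], TCP at [0.238, 0.632, 0.223] pointing down, gripper open.
Joint ranges: [-2.59, 2.59], [-0.33, 1.99], [-1.39, 1.29], [0.1, 2.45], [-1.04, 4.18], [0.21, 1.99], [-2.66, 2.66]. Speed limits (rad/s): [2.57, 2.57, 3.14, 3.14, 3.14, 3.14, 3.14].

## Interface

Orientations are given as a unit quaternion [x, y, z, w].
In Python, from bench import arm gives the robot as it stands.
- The arm moves only by the shell command python3 -m jog 'ROWS' [FORCE]. ROWS is JSON, a list of rows, each a list of 7 numbers: the shift along the tool's x, y, z in mm, then the turn, a rotation vector about the tool's x, y, z in units of 10 degrees (1.0 is 10 degrees), then the opening, from -1 (shut) to 1 (fully open), so that 0 is half open. In form: [[dx, dy, dz, rx, ry, rz, fingers], ...]. A call has 1 to 12 rows; each row is the pose to reach, as a shift and turn from the pose commanded when the call began, along the tool's axes at that moment; what a row does not reach only later rows make up. A row lasts 1/8 s, in which the tool goes at most 62.5 mm and 10.7 degrees, less where a joint would pass 70% of its speed; a pose out of reach is approached as far as the arm can. A call with a gripper value outside its range is refused whole. The fingers move at their own pace and stop on an object; FORCE is the grip in N (left out, the last holds). Time passes only in rows, so rows that repeat a pose let the fingers close. It gives the time, the measured TCP pose, the force, the opening and the grip force at its end, in the units of the state.
- arm.get_obs(): the state, without advancing time (a new reading comes with each control period).
- arm.get_image(name): name is "scene" or "side" or "wrist"; returns a dict with "frame" (384x512x3 uint8, red, green, blue), "fx", "fy", "cx", "cy" (pixels), "position" and "attitude" of the camera in the world. Camera axes: x right, y up, looking along -z (the intrinsics and any distortion apply to the point x, -y, -z); pixel columns grow to the right and rows downward; lengths in m; the calibration is good to about 2 mm. A picture is of the moment at which its call begins. There is no depth.
- arm.close_job(): hands the job in; it is judged then, once.
The state is a dict: "clock": time; "joint_positions": joint angles; "qvel": joint speeds; "joint_efforts": joint torques, N m; "position": TCP position; "eef_rot": TCP orientation; "force": force on the tool from outside, world axes, zero at the start; "torque": the same for the moment, N m; "width": finger opening in m; "finger_force": force on a finger pad.
Only numpy, scipy, OpenCV 4.12 (cv2) and the standard library are available. Lean on these libraries where they do the work, as an engineer would, in place of code of your own. Each camera call takes 0.05 s, during which the arm holds its last target. There are 200 camera calls.

## Working session

There is one attempt and no reset: what is moved stays moved. The work goes in short steps, Python scripts to look and compute and a shell command to move; the robot and the scene stay as the last step left them, time stands still between calls to the robot, and variables do not carry over. Pictures are saved under pics/ and viewed, at most 14 in all, crops included, and the job is handed in when it is done.

```bash
mkdir -p pics; ls; python3 - <<'E'
from bench import arm
import cv2
print(arm.get_obs(), arm.hold_point_z)
for n in ["scene","side","wrist"]:
    d=arm.get_image(n); print(n,{k:v for k,v in d.items() if k!="frame"})
    cv2.imwrite(f"pics/{n}0.png",d["frame"][:,:,::-1])
    import pickle; pickle.dump(d,open(f"{n}0.pkl","wb"))
E
```

```text
pics
{'clock': 0.0, 'joint_positions': array([-1.23989551,  0.46944194, -0.04861227,  1.53370161,  0.02409743,
        1.14101857, -0.08237549]), 'qvel': array([-2.21065522e-04,  1.89165548e-03, -1.28321677e-04, -7.14480554e-04,
        1.24464614e-03, -2.31508726e-04, -1.64660350e-05]), 'joint_efforts': array([-6.96804200e-04, -5.07978308e+01, -8.04021279e-02, -2.36151284e+01,
       -6.11695508e-02,  3.81158351e-02,  1.71765946e-04]), 'position': array([0.23742427, 0.63121123, 0.22149591]), 'eef_rot': array([ 1.78945918e-01,  9.83858412e-01, -9.81149453e-04, -1.45787010e-04]), 'force': array([-0.3849462 ,  0.53929971,  1.06953637]), 'torque': array([-0.03346566, -0.00895437,  0.00779445]), 'finger_force': 0.0, 'width': 0.0867866538672432} 0.0187
scene {'fx': 401.96391665886364, 'fy': 401.96391665886364, 'cx': 259.4087663024856, 'cy': 189.35104438737145, 'position': array([0.91244405, 0.66654101, 0.596001  ]), 'attitude': array([0.12673918, 0.45412722, 0.85308906, 0.22348312])}
side {'fx': 352.0149892825032, 'fy': 352.0149892825032, 'cx': 260.1720522445188, 'cy': 191.27230821845438, 'position': array([ 0.07901209, -0.43827547,  0.63538073]), 'attitude': array([ 0.36816532, -0.16269586, -0.35212886,  0.84497907])}
wrist {'fx': 321.02617554142, 'fy': 321.02617554142, 'cx': 252.14007581103752, 'cy': 192.81222109291656, 'position': array([0.17162313, 0.65527846, 0.38378774]), 'attitude': array([-0.10890566, -0.07362109,  0.56462107,  0.81481442])}
```

View pics/scene0.png

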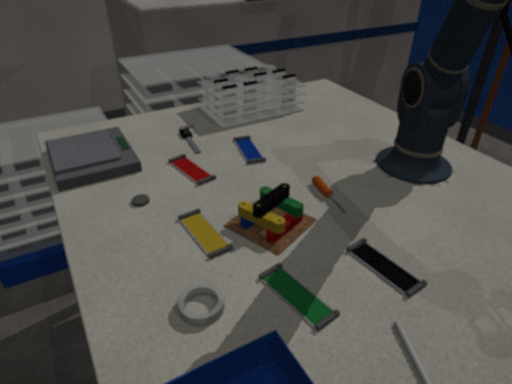

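View pics/side0.png

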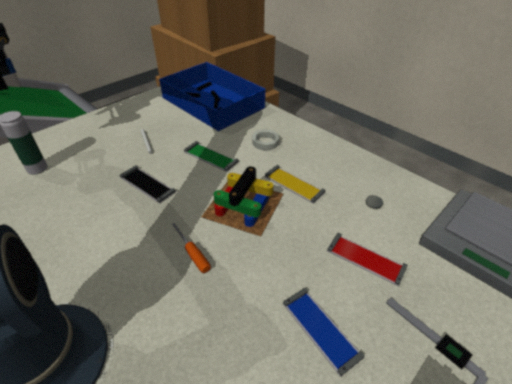

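View pics/wrist0.png

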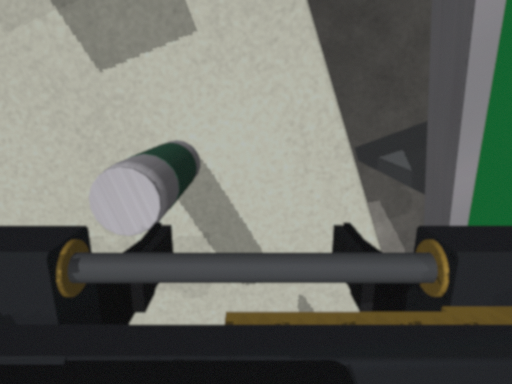

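The scene view shows the stack at about (270,215), with cradles at red (192,169), blue (249,150), yellow (205,232), green (297,294) and black (385,267). The side view shows the stack at (243,195), with cradles at red (366,258), blue (322,328), yellow (295,183), green (211,155) and black (148,183). The wrist view doesn't show the stack.

```bash
cat > h.py <<'E'
import numpy as np, cv2, pickle
from scipy.spatial.transform import Rotation as R
def toplane(d,uv,z):
    uv=np.atleast_2d(uv).astype(float)
    r=np.c_[(uv[:,0]-d["cx"])/d["fx"],-(uv[:,1]-d["cy"])/d["fy"],-np.ones(len(uv))]
    r=R.from_quat(d["attitude"]).apply(r)
    return d["position"]+r*((z-d["position"][2])/r[:,2])[:,None]
def project(d,p):
    q=R.from_quat(d["attitude"]).inv().apply(np.atleast_2d(p)-d["position"])
    return np.c_[d["cx"]+d["fx"]*q[:,0]/-q[:,2], d["cy"]-d["fy"]*q[:,1]/-q[:,2]]
def rect(p):
    (c,s,a)=cv2.minAreaRect((p[:,:2]*1000).astype(np.float32))
    if s[0]<s[1]: s=s[::-1]; a+=90
    return np.round(c,1),np.round(s,1),round((a+90)%180-90,1)
def flood(d,seed,tol=14):
    m=np.zeros((386,514),np.uint8)
    cv2.floodFill(d["frame"].copy(),m,seed,0,(tol,)*3,(tol,)*3,4|(255<<8)|cv2.FLOODFILL_MASK_ONLY|cv2.FLOODFILL_FIXED_RANGE)
    return m[1:-1,1:-1]
def seg(d,seed,z,tol=14):
    c=max(cv2.findContours(flood(d,seed,tol),0,2)[0],key=cv2.contourArea)[:,0]
    return rect(toplane(d,c,z))
E
python3 - <<'E'
from h import *
S=dict(scene=dict(red=(192,169),blue=(249,150),yellow=(205,232),green=(297,294),black=(385,267)),
side=dict(red=(366,258),blue=(322,328),yellow=(295,183),green=(211,155),black=(148,183)))
for c in S["scene"]:
  for n in S:
    d=pickle.load(open(n+"0.pkl","rb")); print(c,n,seg(d,S[n][c],.004,30))
for n,b in (("scene",(215,175,330,255)),("side",(195,155,295,240))):
    d=pickle.load(open(n+"0.pkl","rb")); x0,y0,x1,y1=b
    print(n, toplane(d,[(270,215) if n=="scene" else (243,195)],.05))
    cv2.imwrite(f"pics/{n}_crop.png",cv2.resize(d["frame"][y0:y1,x0:x1,::-1],None,fx=6,fy=6,interpolation=2))
E
```

```text
red scene (array([ 586.5, -287.9]), array([135. ,  44.6]), -79.1)
red side (array([ 592. , -298.4]), array([106.5,  44.2]), -79.1)
blue scene (array([ 381.8, -316. ]), array([136.3,  47.7]), 78.8)
blue side (array([ 387.9, -307.6]), array([142. ,  46.7]), 78.6)
yellow scene (array([664.5,  -9.9]), array([138.2,  48.1]), -85.9)
yellow side (array([666.5,  -4.6]), array([138.6,  43.5]), -85.7)
green scene (array([581.1, 247.9]), array([164.1,  57.1]), -80.0)
green side (array([585.9, 237.8]), array([110.,  45.]), -79.8)
black scene (array([382. , 272.7]), array([163.3,  53. ]), -85.5)
black side (array([381.7, 279.1]), array([140.9,  46. ]), -84.1)
scene [[0.53076232 0.061407   0.05      ]]
side [[0.50239494 0.02126972 0.05      ]]
```

View pics/scene_crop.png

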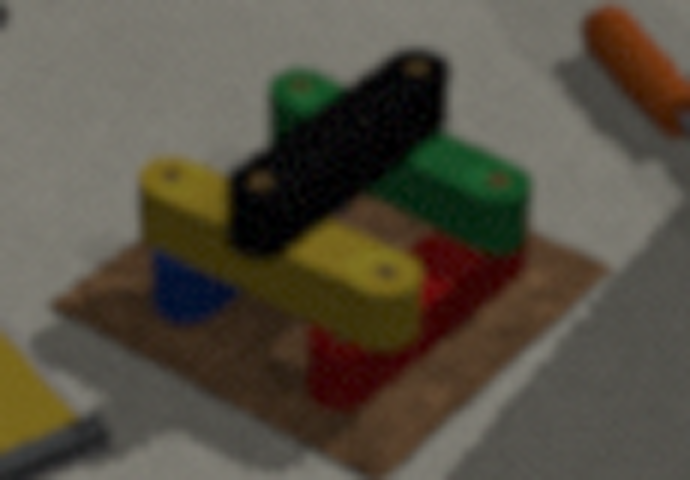

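The crop shows the brass inserts clearly: black (417,67) and (262,181), yellow (172,174) and (385,271), green (300,86) and (497,181). Red and blue lie underneath, partly hidden.

```bash
cat >> h.py <<'E'
def line(p):
    p=np.asarray(p)[:,:2]*1000; c=p.mean(0); v=p[1]-p[0]
    return c.round(1),round(np.hypot(*v),1),round((np.degrees(np.arctan2(v[1],v[0]))+90)%180-90,1)
def go(x,y,z,ang):
    """ang: heading (deg) of handle axis = tool x line; mm"""
    from bench import arm
    o=arm.get_obs(); T=R.from_quat(o["eef_rot"]); A=T.as_matrix()
    best=None
    for k in (0,180):
        a=np.radians(ang+k); X=np.array([np.cos(a),np.sin(a),0]); Z=np.array([0,0,-1.])
        G=np.c_[X,np.cross(Z,X),Z]; rv=R.from_matrix(A.T@G).as_rotvec(degrees=True)/10
        print("rot/10deg",rv.round(2),"j7 now",o["joint_positions"][6].round(2))
    print("shift mm",(A.T@(np.array([x,y,z])-o["position"]*1000)).round(1),"t",o["clock"])
E
python3 - <<'E'
from h import *
d=pickle.load(open("scene0.pkl","rb"))
f=lambda *p: toplane
for n,z,p in (("black",.081,[(417,67),(262,181)]),("yellow",.055,[(172,174),(385,271)]),("green",.055,[(300,86),(497,181)])):
    uv=np.array(p)/6+[215,175]-.4; print(n,line(toplane(d,uv,z)))
go(520,45,230,6)
E
```

```text
black (array([510.7,  33.6]), np.float64(97.7), np.float64(22.1))
yellow (array([546.1,  45.6]), np.float64(98.7), np.float64(-66.3))
green (array([475.6,  17.8]), np.float64(98.4), np.float64(-70.4))
rot/10deg [-0.000e+00  1.000e-02  1.534e+01] j7 now -0.08
rot/10deg [-0.01 -0.   -2.66] j7 now -0.08
shift mm [-470.9 -449.4   -7.6] t 0.15
```

```bash
python3 - <<'E'
from h import *
from bench import arm
o=arm.get_obs(); d=pickle.load(open("wrist0.pkl","rb"))
T=R.from_quat(o["eef_rot"]); C=R.from_quat(d["attitude"])
p=T.inv().apply(d["position"]-o["position"]); M=(T.inv()*C)
print("cam in tool",p.round(4),"view dir",M.apply([0,0,-1]).round(3),"up",M.apply([0,1,0]).round(3))
pickle.dump((p,M.as_quat()),open("hand.pkl","wb"))
for z in (0,.08): print(z,[toplane(d,[uv],z)[0].round(3) for uv in((250,210),(250,10))])
print("tcp px",project(d,o["position"]), "pt x+100", project(d,o["position"]+T.apply([.1,0,.1])))
go(480,20,300,22); go(510,33,230,22)
E
```

```text
cam in tool [ 0.0701 -0.001  -0.1621] view dir [-0.261 -0.001  0.965] up [ 0.965 -0.001  0.261]
0 [array([0.288, 0.607, 0.   ]), array([0.077, 0.687, 0.   ])]
0.08 [array([0.264, 0.617, 0.08 ]), array([0.097, 0.68 , 0.08 ])]
tcp px [[254.42882762 239.49716963]] pt x+100 [[254.03331185  65.55640072]]
rot/10deg [-0.000e+00  1.000e-02  1.374e+01] j7 now -0.08
rot/10deg [-0.01 -0.   -4.26] j7 now -0.08
shift mm [-442.2 -487.   -77.5] t 0.15
rot/10deg [-0.000e+00  1.000e-02  1.374e+01] j7 now -0.08
rot/10deg [-0.01 -0.   -4.26] j7 now -0.08
shift mm [-465.7 -464.1   -7.5] t 0.15
```

```bash
python3 -m jog '[[-414,-511,-58,0,0,13.7,1],[-414,-511,-58,0,0,13.7,1],[-414,-511,-58,0,0,13.7,1],[-414,-511,-58,0,0,13.7,1],[-414,-511,-58,0,0,13.7,1],[-414,-511,-58,0,0,13.7,1],[-414,-511,-58,0,0,13.7,1],[-414,-511,-58,0,0,13.7,1],[-414,-511,-58,0,0,13.7,1],[-414,-511,-58,0,0,13.7,1],[-414,-511,-58,0,0,13.7,1],[-414,-511,-58,0,0,13.7,1]]' 20
```

```text
clock: 1.65
position: [0.4457, 0.0045, 0.2809]
eef_rot: [0.967, 0.257, 0.0, 0.0]
force: [-0.5, 1.0, -0.3]
width: 0.087
finger_force: 0.0
```

```bash
cat >> h.py <<'E'
def snap(name,fn,box=None,s=1):
    from bench import arm
    d=arm.get_image(name); pickle.dump(d,open(fn+".pkl","wb"))
    f=d["frame"][:,:,::-1]
    if box: x0,y0,x1,y1=box; f=f[y0:y1,x0:x1]
    cv2.imwrite(f"pics/{fn}.png",cv2.resize(f,None,fx=s,fy=s,interpolation=2)); return d
E
python3 - <<'E'
from h import *
snap("wrist","w1",s=1.5); go(510.7,33.6,100,22.1)
E
```

```text
rot/10deg [-0.   -0.    0.76] j7 now -1.14
rot/10deg [  0.    -0.   -17.24] j7 now -1.14
shift mm [ 70.3   8.5 180.6] t 1.7
```

View pics/w1.png

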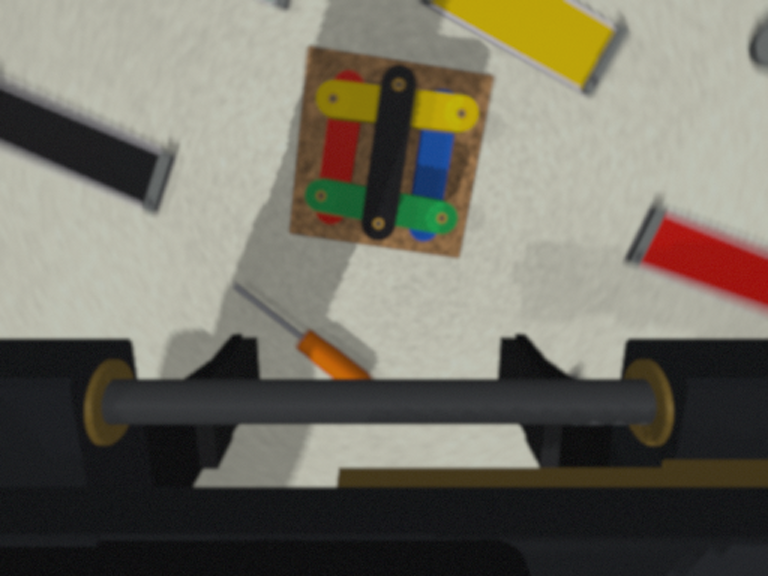

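The wrist view (scaled 1.5x) shows the inserts: black (399,84) and (378,223), yellow (333,98) and (461,113), green (320,196) and (441,217). Red shows left of black and blue right of it.

```bash
python3 - <<'E'
from h import *
d=pickle.load(open("w1.pkl","rb"))
for n,z,p in (("black",.081,[(399,84),(378,223)]),("yellow",.055,[(333,98),(461,113)]),("green",.055,[(320,196),(441,217)])):
    print(n,line(toplane(d,np.array(p)/1.5-.2,z)))
# visible midline of red / blue between yellow and green
for n,p in (("red",[(342,122),(337,185)]),("blue",[(434,132),(429,195)])): print(n,line(toplane(d,np.array(p)/1.5-.2,.029)))
go(511,34,100,22.1)
E
```

```text
black (array([513.8,  33.2]), np.float64(98.1), np.float64(21.1))
yellow (array([549.5,  45.2]), np.float64(97.6), np.float64(-66.5))
green (array([477.7,  18.4]), np.float64(98.0), np.float64(-70.0))
red (array([496.1,  68.2]), np.float64(50.5), np.float64(23.9))
blue (array([527. ,  -2.1]), np.float64(50.8), np.float64(26.7))
rot/10deg [-0.   -0.    0.76] j7 now -1.14
rot/10deg [  0.    -0.   -17.24] j7 now -1.14
shift mm [ 70.8   8.3 180.6] t 1.7
```

```bash
python3 -m jog '[[72,9.6,150,0,0,0.8,0.4],[72,9.6,150,0,0,0.8,0.4],[72,9.6,150,0,0,0.8,0.4],[72,9.6,190,0,0,0.8,0.4],[72,9.6,210,0,0,0.8,0.4],[72,9.6,220,0,0,0.8,0.4],[72,9.6,220,0,0,0.8,0.4],[72,9.6,220,0,0,0.8,-0.7],[72,9.6,220,0,0,0.8,-0.7],[72,9.6,220,0,0,0.8,-0.7],[72,9.6,220,0,0,0.8,-0.7],[72,9.6,220,0,0,0.8,-0.7]]' 20
```

```text
clock: 3.2
position: [0.5123, 0.036, 0.0607]
eef_rot: [0.981, 0.195, 0.0, -0.0]
force: [-0.5, -0.2, 1.5]
width: 0.0257
finger_force: 20.0
```

```bash
python3 -m jog '[[0,0,-20,0,0,0,-0.7],[0,0,-60,0,0,0,-0.7],[5,-60,-110,0,0,-1,-0.7],[10,-110,-150,0,0,-2,-0.7],[14,-150,-180,0,0,-3,-0.7],[17,-183,-190,0,0,-4,-0.7],[17,-183,-190,0,0,-7.25,-0.7],[17,-183,-190,0,0,-7.25,-0.7],[17,-183,-190,0,0,-7.25,-0.7],[17,-183,-190,0,0,-7.25,-0.7],[17,-183,-190,0,0,-7.25,-0.7]]'; python3 - <<'E'
from h import *
d=snap("wrist","w2",s=1.5)
print(project(d,[.382,.276,.004]))
go(382,276,60,95)
E
```

```text
clock: 4.58
position: [0.4578, 0.2114, 0.2504]
eef_rot: [0.677, 0.736, -0.0, -0.0]
force: [0.1, 1.0, -0.9]
width: 0.0259
finger_force: 20.0
[[194.75020171 104.97600411]]
rot/10deg [-0.    0.   -0.02] j7 now -0.36
rot/10deg [ 0.    0.   17.98] j7 now -0.36
shift mm [ 70.7 -70.1 190.4] t 4.625
```

View pics/w2.png

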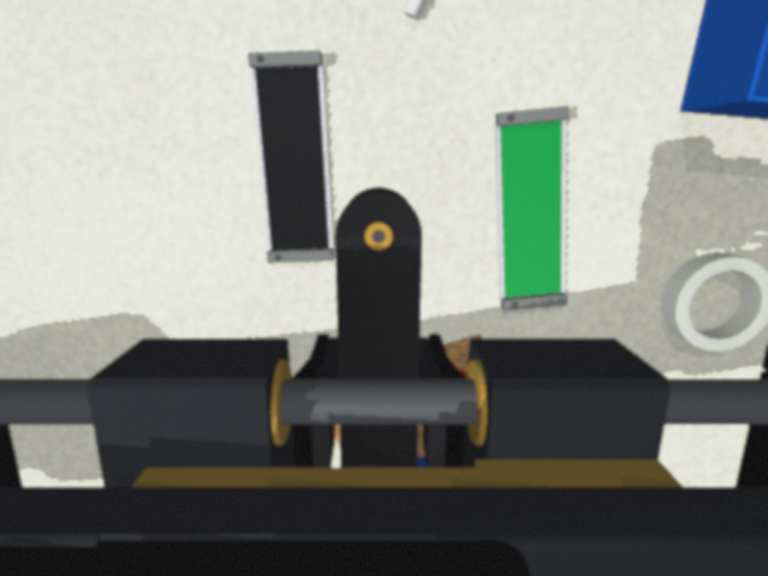

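The black cradle is at about (293,160) and green at (531,210) in the 1.5x image. The held black handle's front insert is at (378,236), in line with the tool.

```bash
python3 - <<'E'
from h import *
from bench import arm
d=pickle.load(open("w2.pkl","rb"))
for n,s in (("black",(195,107)),("green",(354,140))):
    for t in (15,30): print(n,seg(d,s,.004,t))
o=arm.get_obs(); p=toplane(d,[np.array((378,236))/1.5-.2],o["position"][2]+.0205)[0]
print("insert in tool",R.from_quat(o["eef_rot"]).inv().apply(p-o["position"]).round(4))
E
```

```text
black (array([382.8, 272.7]), array([143.1,  45.3]), -83.4)
black (array([382.8, 272.8]), array([144.5,  46.2]), -83.2)
green (array([584.5, 248. ]), array([141.1,  44.9]), -79.6)
green (array([584.2, 248.3]), array([143.4,  45.4]), -79.6)
insert in tool [ 0.0476  0.0002 -0.0205]
```

```bash
python3 -m jog '[[40,-40,110,0,0,-0.19,-0.7],[69,-69.5,165,0,0,-0.19,-0.7],[69,-69.5,205,0,0,-0.19,-0.7],[69,-69.5,225,0,0,-0.19,-0.7],[69,-69.5,234,0,0,-0.19,-0.7],[69,-69.5,240,0,0,-0.19,-0.7],[69,-69.5,240,0,0,-0.19,-0.7],[69,-69.5,240,0,0,-0.19,-0.7]]'
```

```text
clock: 5.62
position: [0.3842, 0.2748, 0.0122]
eef_rot: [0.664, 0.748, 0.002, 0.0]
force: [-0.3, -0.5, -0.1]
width: 0.0258
finger_force: 20.0
```

```bash
python3 -m jog '[[0,0,2,0,0,0,-0.7],[0,0,2,0,0,0,0.1],[0,0,2,0,0,0,0.1],[0,0,2,0,0,0,0.1],[0,0,-30,0,0,0,0.1],[0,0,-80,0,0,0,0.1],[-50,25,-120,0,0,-0.4,0.1],[-100,50,-150,0,0,-0.8,0.1],[-155,76,-180,0,0,-1.2,0.1],[-210,104,-200,0,0,-1.7,0.1],[-265,131,-200,0,0,-1.7,0.1],[-324,159,-200,0,0,-1.7,0.1]]'; python3 -m jog '[[0,0,0,0,0,0,0.1],[0,0,0,0,0,0,0.1]]' ; python3 - <<'E'
from h import *
d=snap("wrist","w3",s=1.5); snap("scene","s3")
go(548,45.4,60,114)
E
```

```text
clock: 7.12
position: [0.572, -0.0166, 0.211]
eef_rot: [0.545, 0.838, 0.001, 0.0]
force: [1.1, 1.0, -0.7]
width: 0.0475
finger_force: 0.0
clock: 7.38
position: [0.5704, -0.0147, 0.2097]
eef_rot: [0.546, 0.838, -0.0, -0.001]
force: [0.2, 1.0, -0.5]
width: 0.048
finger_force: 0.0
rot/10deg [-0.   -0.01  0.  ] j7 now 0.51
rot/10deg [ 1.0e-02 -1.0e-02 -1.8e+01] j7 now 0.51
shift mm [ 62.5   3.7 150. ] t 7.475
```

View pics/w3.png

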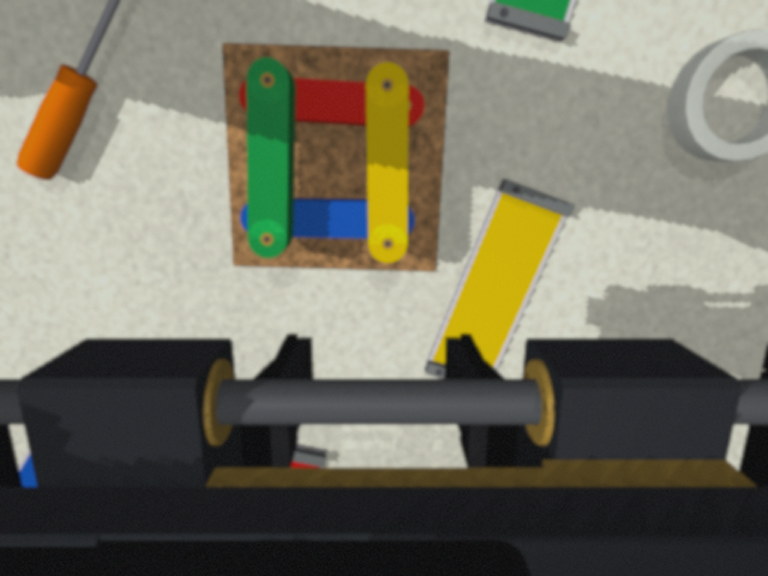

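Yellow's inserts are at (387,85) and (388,243), green's at (266,80) and (266,239). Red's ends are at (241,97) and (424,105), blue's at (241,216) and (414,220). The stack wasn't disturbed.

```bash
python3 - <<'E'
from h import *
d=pickle.load(open("w3.pkl","rb"))
for n,z,p in (("yellow",.055,[(387,85),(388,243)]),("green",.055,[(266,80),(266,239)]),("red",.029,[(241,97),(424,105)]),("blue",.029,[(241,216),(414,220)])):
    print(n,line(toplane(d,np.array(p)/1.5-.2,z)))
b=pickle.load(open("s3.pkl","rb"))
m=((b["frame"].max(2)<50)*1).astype(np.uint8)
w=project(b,[.3828,.2728,.03])[0]; print("black px",w, b["frame"][int(w[1]),int(w[0])])
y=line(toplane(d,np.array([(387,85),(388,243)])/1.5-.2,.055)); go(*y[0],34,y[2])
E
```

```text
yellow (array([549.1,  46.7]), np.float64(97.6), np.float64(-65.5))
green (array([477.2,  17.9]), np.float64(97.9), np.float64(-69.6))
red (array([498.6,  70.8]), np.float64(122.1), np.float64(21.5))
blue (array([525. ,  -2.5]), np.float64(122.7), np.float64(22.6))
black px [385.39905238 256.88022039] [12 11 13]
rot/10deg [-1.000e-02  1.000e-02  1.795e+01] j7 now 0.51
rot/10deg [-0.   -0.01 -0.05] j7 now 0.51
shift mm [ 63.2   5.2 176. ] t 7.475
```

```bash
python3 -m jog '[[40,5.2,40,0,0,-0.05,0.1],[63,5.2,90,0,0,-0.05,0.1],[63,5.2,110,0,0,-0.05,0.1],[63,5.2,145,0,0,-0.05,0.1],[63,5.2,165,0,0,-0.05,0.1],[63,5.2,177,0,0,-0.05,0.1],[63,5.2,177,0,0,-0.05,0.1],[63,5.2,177,0,0,-0.05,-0.7],[63,5.2,177,0,0,-0.05,-0.7],[63,5.2,177,0,0,-0.05,-0.7],[63,5.2,177,0,0,-0.05,-0.7]]'; python3 - <<'E'
from h import *
go(600,-85,200,94)
E
```

```text
clock: 8.85
position: [0.5505, 0.0446, 0.0339]
eef_rot: [0.542, 0.84, 0.0, 0.0]
force: [-0.3, -0.1, 3.9]
width: 0.0257
finger_force: 20.0
rot/10deg [ 0.   -0.    2.04] j7 now 0.51
rot/10deg [ 0.000e+00  1.000e-02 -1.596e+01] j7 now 0.51
shift mm [-138.5   -8.3 -166.1] t 8.85
```

```bash
python3 -m jog '[[0,0,-20,0,0,0,-0.7],[0,0,-60,0,0,0,-0.7],[-30,-2,-110,0,0,0.4,-0.7],[-80,-4,-150,0,0,1,-0.7],[-110,-6,-180,0,0,1.5,-0.7],[-138,-8,-196,0,0,2.04,-0.7],[-138,-8,-196,0,0,2.04,-0.7],[-138,-8,-196,0,0,2.04,-0.7],[-138,-8,-196,0,0,2.04,-0.7]]'; python3 - <<'E'
from h import *
from bench import arm
d=snap("wrist","w4",s=1.5)
u=project(d,[.665,-.007,.004])[0]; print(u)
print(seg(d,tuple(int(v) for v in u),.004,15),seg(d,tuple(int(v) for v in u),.004,30))
E
```

```text
clock: 9.98
position: [0.5991, -0.0827, 0.2281]
eef_rot: [0.681, 0.732, -0.0, -0.001]
force: [-0.2, 0.7, -0.7]
width: 0.0256
finger_force: 20.0
[313.58430352 105.21774928]
(array([666.1,  -6.2]), array([139.5,  46.1]), -85.8) (array([666. ,  -6.3]), array([141.8,  46.5]), -85.8)
```

View pics/w4.png

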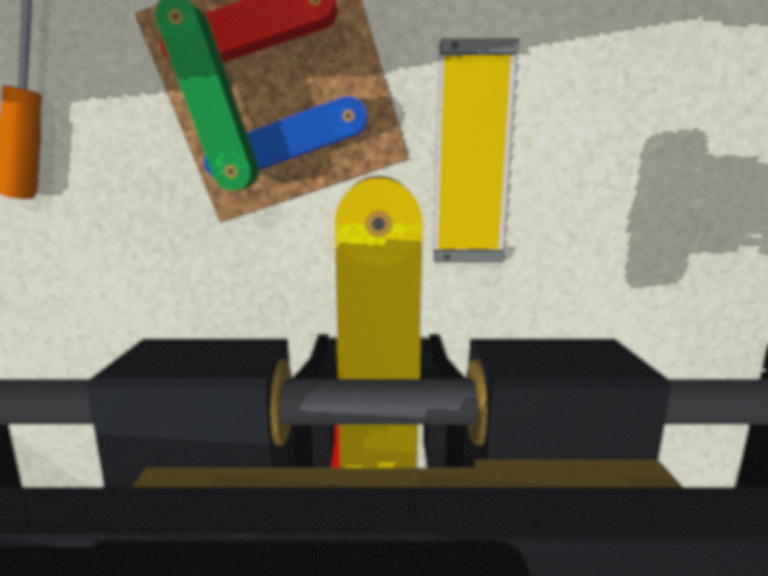

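The yellow cradle is at about (473,150), and the held yellow handle's insert is at (378,223). The green, red and blue layers are undisturbed.

```bash
cat >> h.py <<'E'
def held(fn,uv,off):
    """offset of handle centre in tool x,y (mm), from front insert pixel in the 1.5x picture; off: TCP above bottom"""
    from bench import arm
    d=pickle.load(open(fn+".pkl","rb")); o=arm.get_obs()
    p=toplane(d,[np.array(uv)/1.5-.2],o["position"][2]+.026-off)[0]
    e=R.from_quat(o["eef_rot"]).inv().apply(p-o["position"])*1000; print("held",e.round(1)); return e[0]-49
E
python3 - <<'E'
from h import *
x=held("w4",(378,223),.005); a=np.radians(94.2)
go(666-x*np.cos(a),-6.2-x*np.sin(a),9.5,94.2)
E
```

```text
held [ 51.9   0.1 -21. ]
rot/10deg [-0.01 -0.01 -0.01] j7 now 0.33
rot/10deg [-1.000e-02  2.000e-02  1.799e+01] j7 now 0.33
shift mm [ 68.7  72.5 218.7] t 10.025
```

```bash
python3 -m jog '[[40,40,60,0,0,0,-0.7],[69,72.5,110,0,0,0,-0.7],[69,72.5,160,0,0,0,-0.7],[69,72.5,195,0,0,0,-0.7],[69,72.5,210,0,0,0,-0.7],[69,72.5,218,0,0,0,-0.7],[69,72.5,218.7,0,0,0,-0.7],[69,72.5,218.7,0,0,0,-0.7],[69,72.5,219,0,0,0,-0.7]]'; python3 - <<'E'
from h import *
d=pickle.load(open("w4.pkl","rb"))
for n,z,p in (("green",.055,[(175,15),(231,171)]),):
    g=line(toplane(d,np.array(p)/1.5-.2,z)); print(n,g)
go(477,18,110,110.4)
E
```

```text
clock: 11.15
position: [0.6682, -0.0106, 0.0117]
eef_rot: [0.682, 0.731, 0.001, 0.001]
force: [-1.4, -0.5, -1.1]
width: 0.0257
finger_force: 20.0
green (array([477.9,  18.4]), np.float64(98.7), np.float64(-69.7))
rot/10deg [ 0.01  0.   -1.64] j7 now 0.32
rot/10deg [ 0.   -0.02 16.36] j7 now 0.32
shift mm [  41.8 -188.6  -98.7] t 11.15
```

```bash
python3 -m jog '[[0,0,2.2,0,0,0,-0.7],[0,0,2.2,0,0,0,-0.7],[0,0,2.2,0,0,0,0.1],[0,0,2.2,0,0,0,0.1],[0,0,2.2,0,0,0,0.1],[0,0,-40,0,0,0,0.1],[0,0,-98,0,0,0,0.1],[12,-60,-98,0,0,-0.5,0.1],[24,-110,-98,0,0,-1,0.1],[36,-160,-98,0,0,-1.64,0.1],[42,-189,-98,0,0,-1.64,0.1],[42,-189,-98,0,0,-1.64,0.1]]'; python3 - <<'E'
from h import *
go(477.5,18.2,34,110.4)
E
```

```text
clock: 12.65
position: [0.4737, 0.0186, 0.1084]
eef_rot: [0.571, 0.821, -0.0, -0.001]
force: [0.1, -0.2, 0.4]
width: 0.0479
finger_force: 0.0
rot/10deg [-0.01 -0.01  0.  ] j7 now 0.41
rot/10deg [ 1.0e-02 -1.0e-02 -1.8e+01] j7 now 0.41
shift mm [-1.8  3.5 74.3] t 12.65
```

```bash
python3 -m jog '[[-1.8,3.5,30,0,0,0,0.1],[-1.8,3.5,55,0,0,0,0.1],[-1.8,3.5,68,0,0,0,0.1],[-1.8,3.5,74.5,0,0,0,0.1],[-1.8,3.5,75,0,0,0,0.1],[-1.8,3.5,75,0,0,0,-0.7],[-1.8,3.5,75,0,0,0,-0.7],[-1.8,3.5,75,0,0,0,-0.7],[-1.8,3.5,75,0,0,0,-0.7]]'; python3 - <<'E'
from h import *
go(529,161,230,100.4)
E
```

```text
clock: 13.78
position: [0.48, 0.0178, 0.0338]
eef_rot: [0.571, 0.821, 0.0, 0.0]
force: [-0.3, -0.7, 4.2]
width: 0.0261
finger_force: 20.0
rot/10deg [ 0. -0.  1.] j7 now 0.5
rot/10deg [  0.   0. -17.] j7 now 0.5
shift mm [ 117.2   95.9 -196.2] t 13.775
```

```bash
python3 -m jog '[[0,0,-20,0,0,0,-0.7],[0,0,-60,0,0,0,-0.7],[30,25,-110,0,0,0.3,-0.7],[65,50,-150,0,0,0.6,-0.7],[95,75,-180,0,0,1,-0.7],[117,96,-196,0,0,1,-0.7],[117,96,-196,0,0,1,-0.7],[117,96,-196,0,0,1,-0.7],[117,96,-196,0,0,1,-0.7]]'; python3 - <<'E'
from h import *
d=snap("wrist","w5",s=1.5)
u=project(d,[.5844,.2481,.004])[0]; print(u)
print(seg(d,tuple(int(v) for v in u),.004,15),seg(d,tuple(int(v) for v in u),.004,30))
E
```

```text
clock: 14.9
position: [0.5284, 0.1592, 0.2285]
eef_rot: [0.641, 0.767, -0.001, -0.0]
force: [1.0, 0.1, -0.4]
width: 0.0261
finger_force: 20.0
[313.69265708  98.79347656]
(array([584.4, 248.9]), array([139.3,  45.6]), -79.8) (array([584.1, 249.3]), array([140.4,  46.5]), -79.9)
```

View pics/w5.png

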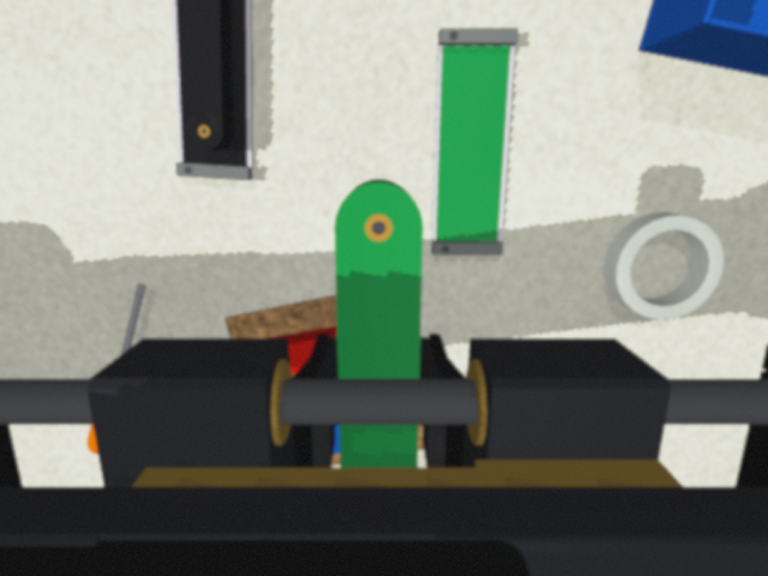

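The green cradle is at (473,143) and the held green handle's insert at (378,228). Black lies in its cradle with its near insert at (204,131).

```bash
python3 - <<'E'
from h import *
x=held("w5",(378,228),.005); a=np.radians(100.3)
d=pickle.load(open("w5.pkl","rb")); p=toplane(d,[np.array((204,131))/1.5-.2],.03)[0]*1000
b=np.radians(96.7); e=p[:2]-[382.8,272.8]; print("black insert rel cradle",e@[np.cos(b),np.sin(b)],e@[-np.sin(b),np.cos(b)])
go(584.3-x*np.cos(a),248.8-x*np.sin(a),8.5,100.3)
E
```

```text
held [ 50.   -0.1 -21. ]
black insert rel cradle -48.82654321870247 -1.490000124888625
rot/10deg [-0.01  0.   -0.  ] j7 now -0.06
rot/10deg [0.0e+00 1.0e-02 1.8e+01] j7 now -0.06
shift mm [ 77.1  71.1 220.1] t 14.95
```

```bash
python3 -m jog '[[40,40,60,0,0,0,-0.7],[77,71,110,0,0,0,-0.7],[77,71,160,0,0,0,-0.7],[77,71,195,0,0,0,-0.7],[77,71,210,0,0,0,-0.7],[77,71,218,0,0,0,-0.7],[77,71,220,0,0,0,-0.7],[77,71,220,0,0,0,-0.7],[77,71,220,0,0,0,-0.7]]'; python3 - <<'E'
from h import *
a=np.radians(22); c=np.array([512,34])-80*np.array([np.cos(a),np.sin(a)]); go(*c,230,22)
E
```

```text
clock: 16.08
position: [0.5858, 0.2497, 0.0107]
eef_rot: [0.64, 0.768, 0.001, 0.0]
force: [0.5, 0.9, -0.3]
width: 0.0261
finger_force: 20.0
rot/10deg [ 0.01 -0.01  7.84] j7 now -0.03
rot/10deg [ 1.000e-02  1.000e-02 -1.016e+01] j7 now -0.03
shift mm [-214.8 -189.3 -219.9] t 16.075
```

```bash
python3 -m jog '[[0,0,1.8,0,0,0,-0.7],[0,0,1.8,0,0,0,-0.7],[0,0,1.8,0,0,0,0.1],[0,0,1.8,0,0,0,0.1],[0,0,1.8,0,0,0,0.1],[0,0,-40,0,0,0,0.1],[0,0,-100,0,0,0,0.1],[-50,-45,-130,0,0,1,0.1],[-90,-85,-160,0,0,2,0.1],[-130,-120,-190,0,0,3,0.1],[-175,-155,-220,0,0,4,0.1],[-215,-189,-220,0,0,5,0.1]]'; python3 -m jog '[[0,0,0,0,0,2.8,0.1],[0,0,0,0,0,2.8,0.1],[0,0,0,0,0,2.8,0.1],[0,0,0,0,0,2.8,0.1]]'; python3 - <<'E'
from h import *
snap("wrist","w6",s=1.5); go(498.6,70.8,8.5,21.5)
E
```

```text
clock: 17.58
position: [0.4393, 0.004, 0.2309]
eef_rot: [0.906, 0.423, 0.002, 0.0]
force: [1.9, -0.4, 0.4]
width: 0.0481
finger_force: 0.0
clock: 18.08
position: [0.4386, 0.0054, 0.2292]
eef_rot: [0.981, 0.195, 0.0, -0.0]
force: [-0.2, -0.2, -1.0]
width: 0.048
finger_force: 0.0
rot/10deg [-0.  -0.   0.1] j7 now -1.21
rot/10deg [  0.   -0.  -17.9] j7 now -1.21
shift mm [ 80.4 -37.5 220.7] t 18.125
```

View pics/w6.png

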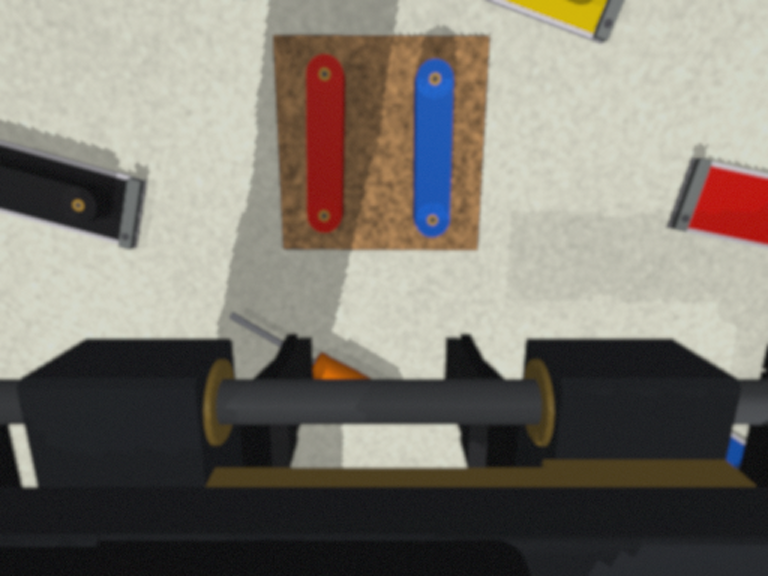

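Red's inserts are at (324,74) and (323,215), blue's at (434,78) and (432,219). Both handles lie flat on the mat.

```bash
python3 - <<'E'
from h import *
d=pickle.load(open("w6.pkl","rb"))
for n,p in (("red",[(324,74),(323,215)]),("blue",[(434,78),(432,219)])):
    g=line(toplane(d,np.array(p)/1.5-.2,.029)); print(n,g); go(*g[0],8.5,g[2])
E
```

```text
red (array([497.8,  70.9]), np.float64(97.6), np.float64(20.3))
rot/10deg [-0.   -0.    0.22] j7 now -1.21
rot/10deg [  0.    -0.   -17.78] j7 now -1.21
shift mm [ 79.7 -37.8 220.7] t 18.125
blue (array([525.4,  -3.3]), np.float64(97.9), np.float64(23.3))
rot/10deg [-0.   -0.   -0.08] j7 now -1.21
rot/10deg [-0.    0.   17.92] j7 now -1.21
shift mm [ 76.8  41.3 220.7] t 18.125
```

```bash
python3 -m jog '[[40,-20,60,0,0,0.2,0.1],[79.7,-38,110,0,0,0.2,0.1],[79.7,-38,150,0,0,0.2,0.1],[79.7,-38,185,0,0,0.2,0.1],[79.7,-38,208,0,0,0.2,0.1],[79.7,-38,218,0,0,0.2,0.1],[79.7,-38,220.5,0,0,0.2,0.1],[79.7,-38,220.5,0,0,0.2,0.1],[79.7,-38,220.5,0,0,0.2,-0.7],[79.7,-38,220.5,0,0,0.2,-0.7],[79.7,-38,220.5,0,0,0.2,-0.7],[79.7,-38,220.5,0,0,0.2,-0.7]]'; python3 - <<'E'
from h import *
a=np.radians(101);X=np.array([np.cos(a),np.sin(a)]);Y=np.array([X[1],-X[0]])
c=np.array([588,-292])-80*X-70*Y; print(c); go(*c,230,101)
E
```

```text
clock: 19.62
position: [0.4982, 0.0712, 0.009]
eef_rot: [0.984, 0.177, 0.0, -0.0]
force: [-0.3, 0.9, 3.7]
width: 0.0262
finger_force: 20.0
[ 534.55081679 -383.88680435]
rot/10deg [-0.   -0.   -8.06] j7 now -0.95
rot/10deg [-0.    0.    9.94] j7 now -0.95
shift mm [-124.3  439.1 -221.2] t 19.625
```

```bash
python3 -m jog '[[0,0,-20,0,0,0,-0.7],[0,0,-60,0,0,0,-0.7],[0,20,-110,0,0,-0.6,-0.7],[-20,70,-160,0,0,-1.5,-0.7],[-35,125,-200,0,0,-2.4,-0.7],[-50,178,-221,0,0,-3.3,-0.7],[-65,230,-221,0,0,-4.2,-0.7],[-80,282,-221,0,0,-5.1,-0.7],[-95,334,-221,0,0,-6,-0.7],[-110,386,-221,0,0,-6.9,-0.7],[-124,439,-221,0,0,-8.06,-0.7],[-124,439,-221,0,0,-8.06,-0.7]]';  python3 -m jog '[[0,0,0,0,0,0,-0.7],[0,0,0,0,0,0,-0.7]]';python3 - <<'E'
from h import *
d=snap("wrist","w7",s=1.5)
u=project(d,[.588,-.292,.004])[0]; print(u)
print(seg(d,tuple(int(v) for v in u),.004,15),seg(d,tuple(int(v) for v in u),.004,30))
E
```

```text
clock: 21.12
position: [0.5317, -0.3899, 0.2291]
eef_rot: [0.639, 0.769, -0.002, 0.0]
force: [-0.1, -0.3, -0.9]
width: 0.0256
finger_force: 20.0
clock: 21.38
position: [0.5352, -0.3818, 0.2293]
eef_rot: [0.636, 0.772, 0.0, -0.001]
force: [0.4, 0.2, -1.1]
width: 0.0262
finger_force: 20.0
[311.58701628  98.740418  ]
(array([ 587.9, -280.8]), array([140.9,  45.5]), -79.0) (array([ 587.7, -280.3]), array([142. ,  46.4]), -79.1)
```

View pics/w7.png

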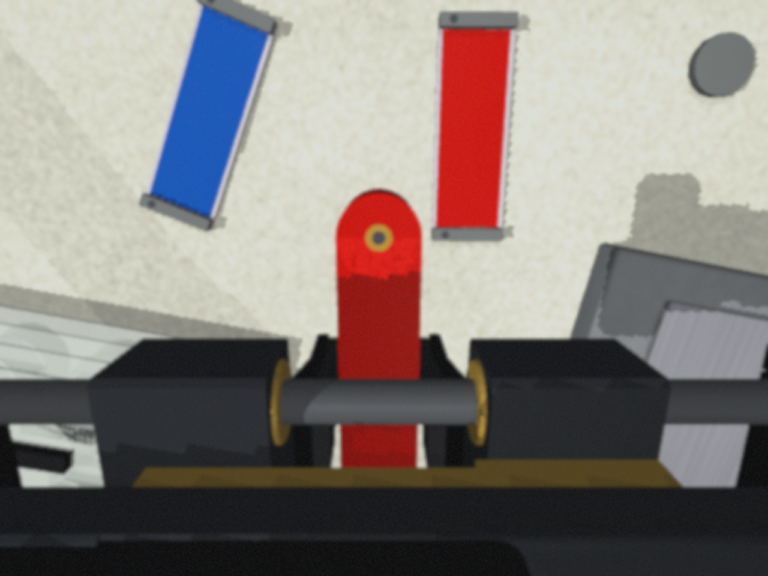

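The red cradle is at (475,128), the held red handle's insert at (378,238) and the blue cradle at (213,112). A grey box lies to the lower right from (605,245), so I'll check clearance to it.

```bash
python3 - <<'E'
from h import *
x=held("w7",(378,238),.006); a=np.radians(101)
d=pickle.load(open("w7.pkl","rb"))
print("blue cradle",seg(d,(143,73),.004,15),seg(d,(143,73),.004,30))
for z in (0,.05): print("box",toplane(d,np.array([(605,245),(575,335)])/1.5,z).round(3))
s=pickle.load(open("side0.pkl","rb")); p0=toplane(s,[(422,240)],0)[0]; print(p0, [(z,toplane(s,[(465,193)],z)[0].round(3)) for z in (.03,.05,.07)])
c=np.array([587.8-x*np.cos(a),-280.6-x*np.sin(a)]); print(c); go(*c,8.7,101)
E
```

```text
held [ 47.    0.  -19.9]
blue cradle (array([ 387.6, -307.5]), array([140. ,  45.9]), 78.8) (array([ 387.6, -307.5]), array([141.9,  46.6]), 78.7)
box [[ 0.718 -0.344  0.   ]
 [ 0.717 -0.425  0.   ]]
box [[ 0.693 -0.34   0.05 ]
 [ 0.692 -0.41   0.05 ]]
[ 0.73010826 -0.34562644  0.        ] [(0.03, array([ 0.927, -0.358,  0.03 ])), (0.05, array([ 0.899, -0.36 ,  0.05 ])), (0.07, array([ 0.871, -0.363,  0.07 ]))]
[ 587.4265525  -278.67877919]
rot/10deg [ 0.   -0.01  0.01] j7 now 0.98
rot/10deg [ 1.000e-02  0.000e+00 -1.799e+01] j7 now 0.98
shift mm [ 91.   71.  220.9] t 21.425
```

```bash
python3 -m jog '[[45,40,60,0,0,0,-0.7],[91,71,110,0,0,0,-0.7],[91,71,160,0,0,0,-0.7],[91,71,195,0,0,0,-0.7],[91,71,210,0,0,0,-0.7],[91,71,218,0,0,0,-0.7],[91,71,221,0,0,0,-0.7],[91,71,221,0,0,0,-0.7],[91,71,221,0,0,0,-0.7]]'; python3 - <<'E'
from h import *
go(525.4,-3.3,110,23.3)
E
```

```text
clock: 22.55
position: [0.5877, -0.2817, 0.0101]
eef_rot: [0.636, 0.771, 0.0, 0.001]
force: [0.3, -0.7, 1.5]
width: 0.026
finger_force: 20.0
rot/10deg [ 0.02 -0.    7.76] j7 now 0.91
rot/10deg [  0.     0.02 -10.24] j7 now 0.91
shift mm [ 285.    -8.1 -100.3] t 22.55
```

```bash
python3 -m jog '[[2,0,-0.5,0,0,0,-0.7],[2.5,0,0,0,0,0,-0.7],[2.5,0,0,0,0,0,0.1],[2.5,0,0,0,0,0,0.1],[2.5,0,0,0,0,0,0.1],[2.5,0,-40,0,0,0,0.1],[10,0,-100,0,0,0.8,0.1],[60,0,-120,0,0,1.8,0.1],[110,0,-120,0,0,2.8,0.1],[160,-2,-120,0,0,3.8,0.1],[210,-5,-120,0,0,4.8,0.1],[260,-8,-120,0,0,5.8,0.1]]'; python3 -m jog '[[28,0,0,0,0,1.9,0.1],[28,0,0,0,0,1.9,0.1],[28,0,0,0,0,1.9,0.1],[28,0,0,0,0,1.9,0.1]]' ;python3 - <<'E'
from h import *
go(525.4,-3.3,8.7,23.3)
E
```

```text
clock: 24.05
position: [0.5291, -0.0255, 0.1286]
eef_rot: [0.932, 0.364, 0.0, -0.0]
force: [0.4, 0.9, -0.3]
width: 0.0482
finger_force: 0.0
clock: 24.55
position: [0.5498, -0.0085, 0.1286]
eef_rot: [0.978, 0.208, -0.0, -0.0]
force: [-0.1, -0.2, -0.7]
width: 0.0479
finger_force: 0.0
rot/10deg [-0.    0.    0.07] j7 now -0.74
rot/10deg [ -0.    -0.   -17.93] j7 now -0.74
shift mm [-20.2 -14.7 119.9] t 24.55
```

```bash
python3 -m jog '[[-20.2,-14.7,20,0,0,0.07,0.1],[-20.2,-14.7,40,0,0,0.07,0.1],[-20.2,-14.7,75,0,0,0.07,0.1],[-20.2,-14.7,100,0,0,0.07,0.1],[-20.2,-14.7,114,0,0,0.07,0.1],[-20.2,-14.7,120,0,0,0.07,0.1],[-20.2,-14.7,120,0,0,0.07,0.1],[-20.2,-14.7,120,0,0,0.07,-0.7],[-20.2,-14.7,120,0,0,0.07,-0.7],[-20.2,-14.7,120,0,0,0.07,-0.7],[-20.2,-14.7,120,0,0,0.07,-0.7]]'; python3 - <<'E'
from h import *
a=np.radians(78.8);X=np.array([np.cos(a),np.sin(a)]);Y=np.array([X[1],-X[0]])
c=np.array([387.6,-307.5])-80*X+70*Y; print(c); go(*c,230,78.8)
E
```

```text
clock: 25.92
position: [0.5259, -0.0026, 0.009]
eef_rot: [0.979, 0.202, 0.0, -0.0]
force: [-1.0, 0.6, 3.2]
width: 0.0259
finger_force: 20.0
[ 440.72811278 -399.57281701]
rot/10deg [-0.   -0.   -5.55] j7 now -0.61
rot/10deg [-1.000e-02  0.000e+00  1.245e+01] j7 now -0.61
shift mm [-235.   330.9 -221.2] t 25.925
```

```bash
python3 -m jog '[[0,0,-20,0,0,0,-0.7],[0,0,-60,0,0,0,-0.7],[-25,30,-110,0,0,-0.6,-0.7],[-50,65,-150,0,0,-1.2,-0.7],[-80,100,-180,0,0,-2,-0.7],[-100,140,-200,0,0,-3,-0.7],[-120,180,-220,0,0,-4,-0.7],[-140,210,-220,0,0,-5.55,-0.7],[-140,210,-220,0,0,-5.55,-0.7],[-140,210,-220,0,0,-5.55,-0.7]]'; python3 - <<'E'
from h import *
w=pickle.load(open("w7.pkl","rb"))
for z in (0,.1): print("tray",toplane(w,np.array([(0,287),(290,340)])/1.5,z).round(3))
d=snap("wrist","w8",s=1.5)
# front insert: brass blob on the handle near image column 252
c=d["frame"][100:200,225:280].astype(int); m=(c[:,:,0]>c[:,:,2]+25); v,u=np.nonzero(m); print(len(u),(u.mean()+225,v.mean()+100),(u.std(),v.std()))
x=held("w8",((u.mean()+225.2)*1.5,(v.mean()+100.2)*1.5),.006)
a=np.radians(78.8); go(387.6-x*np.cos(a),-307.5-x*np.sin(a),8.7,78.8)
E
```

```text
clock: 27.18
position: [0.4794, -0.2519, 0.2294]
eef_rot: [0.774, 0.633, 0.0, 0.0]
force: [1.0, -0.1, -0.8]
width: 0.0256
finger_force: 20.0
tray [[ 0.23  -0.477  0.   ]
 [ 0.476 -0.477  0.   ]]
tray [[ 0.304 -0.435  0.1  ]
 [ 0.488 -0.435  0.1  ]]
177 (np.float64(252.1638418079096), np.float64(159.28248587570621)) (np.float64(4.622622209089729), np.float64(4.52605495784562))
held [ 46.1   0.6 -20. ]
rot/10deg [ 0.   -0.   -0.01] j7 now 0.46
rot/10deg [-0.   -0.   17.99] j7 now 0.46
shift mm [-70.4 -79.3 220.4] t 27.225
```

```bash
python3 -m jog '[[-35,-40,40,0,0,0,-0.7],[-70.4,-79.3,90,0,0,0,-0.7],[-70.4,-79.3,140,0,0,0,-0.7],[-70.4,-79.3,180,0,0,0,-0.7],[-70.4,-79.3,205,0,0,0,-0.7],[-70.4,-79.3,216,0,0,0,-0.7],[-70.4,-79.3,220,0,0,0,-0.7],[-70.4,-79.3,220.5,0,0,0,-0.7],[-70.4,-79.3,220.5,0,0,0,-0.7],[-70.4,-79.3,220.5,0,0,0,-0.7]]'; python3 - <<'E'
from h import *
a=np.radians(78.8); x=-2.9;go(387.6-x*np.cos(a),-307.5-x*np.sin(a),9.2,78.8)
E
```

```text
clock: 28.48
position: [0.3885, -0.3042, 0.0097]
eef_rot: [0.773, 0.635, 0.001, -0.0]
force: [-3.3, 2.2, 7.3]
width: 0.0254
finger_force: 20.0
rot/10deg [ 0.   -0.01 -0.  ] j7 now 0.92
rot/10deg [-0.02 -0.   18.  ] j7 now 0.92
shift mm [-0.6 -0.2  0.5] t 28.475
```

```bash
python3 -m jog '[[0,0,0,0,0,0,0.1],[0,0,0,0,0,0,0.1],[0,0,0,0,0,0,0.1],[0,0,-40,0,0,0,0.1],[0,0,-100,0,0,0,0.1],[-20,50,-160,0,0,0,0.1],[-40,90,-220,0,0,0,0.1],[-40,90,-280,0,0,0,0.1],[-40,90,-320,0,0,0,0.1],[-40,90,-320,0,0,0,0.1],[-40,90,-320,0,0,0,0.1],[-40,90,-320,0,0,0,0.1]]'; python3 - <<'E'
from h import *
a=snap("wrist","w9"); b=snap("scene","s9")
t=cv2.resize(b["frame"][130:340,150:440],None,fx=2,fy=2)
q=np.zeros((384+0,0,3),np.uint8)
im=cv2.vconcat([cv2.resize(a["frame"][:230],(580,260)),t[:330]])[:,:,::-1]
cv2.imwrite("pics/fin.png",im); cv2.imwrite("pics/w9.png",cv2.resize(a["frame"][:,:,::-1],None,fx=1.5,fy=1.5))
E
```

```text
clock: 29.98
position: [0.4685, -0.3606, 0.3264]
eef_rot: [0.773, 0.635, -0.0, -0.002]
force: [-0.2, -0.0, -0.6]
width: 0.0481
finger_force: 0.0
```

View pics/w9.png

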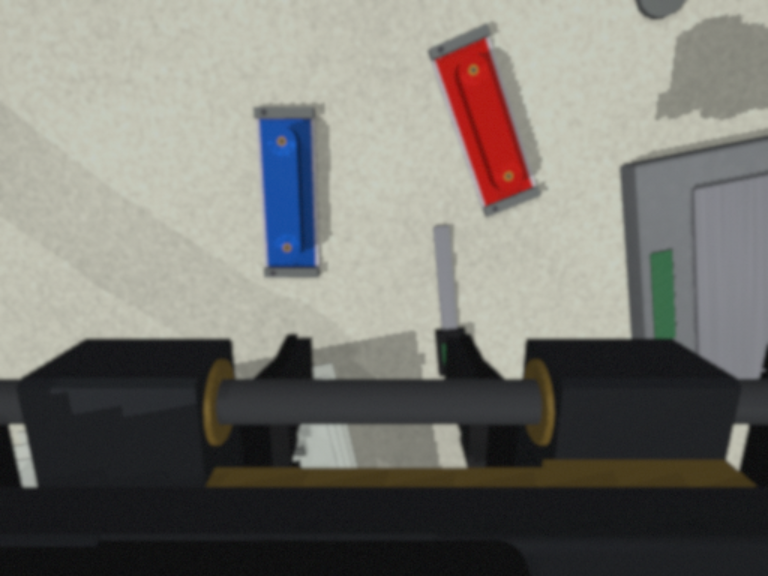

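View pics/fin.png

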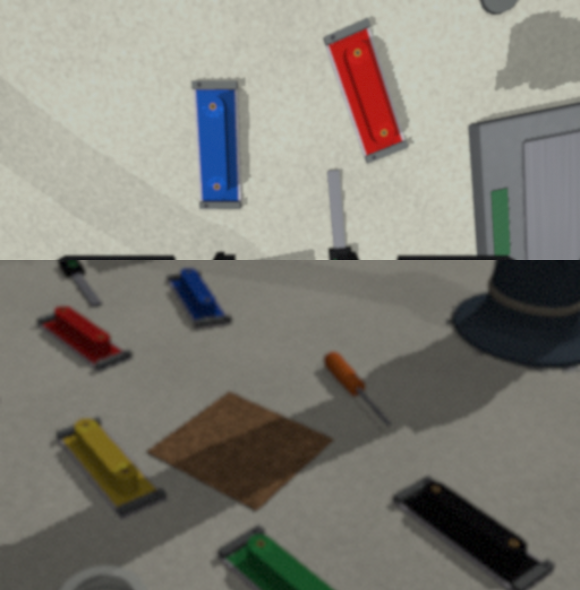

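Blue (inserts (281,141) and (287,247)) and red (inserts (473,70) and (508,176)) lie in their cradles, and the scene view shows all five seated. I'll check the offsets numerically.

```bash
python3 - <<'E'
from h import *
C=dict(red=(587.8,-280.6,101),blue=(387.6,-307.5,78.8),yellow=(666,-6.2,94.2),green=(584.3,248.8,100.3),black=(382.8,272.8,96.7))
w=pickle.load(open("w9.pkl","rb")); s=pickle.load(open("s9.pkl","rb"))
def rel(n,l):
    a=np.radians(C[n][2]); e=l[0]-np.array(C[n][:2]); print(n,e@[np.cos(a),np.sin(a)],e@[-np.sin(a),np.cos(a)],l[1:])
rel("blue",line(toplane(w,np.array([(281,141),(287,247)])/1.5-.2,.03)))
rel("red",line(toplane(w,np.array([(473,70),(508,176)])/1.5-.2,.03)))
ims=[]
for n in ("yellow","green"):
    a=np.radians(C[n][2]); c=np.array([*C[n][:2],30])/1000; X=np.array([np.cos(a),np.sin(a),0])
    p=project(s,[c+.049*X,c-.049*X]); o=project(s,[c])[0].astype(int)
    f=cv2.resize(s["frame"][o[1]-32:o[1]+32,o[0]-40:o[0]+40,::-1],None,fx=5,fy=5,interpolation=2)
    for q in p: cv2.drawMarker(f,tuple(int(v) for v in (q-o+[40.5,32.5])*5),(255,0,255),0,12,1)
    ims.append(f)
cv2.imwrite("pics/chk.png",cv2.hconcat(ims))
E
```

```text
blue 0.9391732653303778 -1.139277656099926 (np.float64(97.7), np.float64(79.2))
red -1.041628102717101 0.40621533160365864 (np.float64(97.9), np.float64(-79.0))
```

View pics/chk.png

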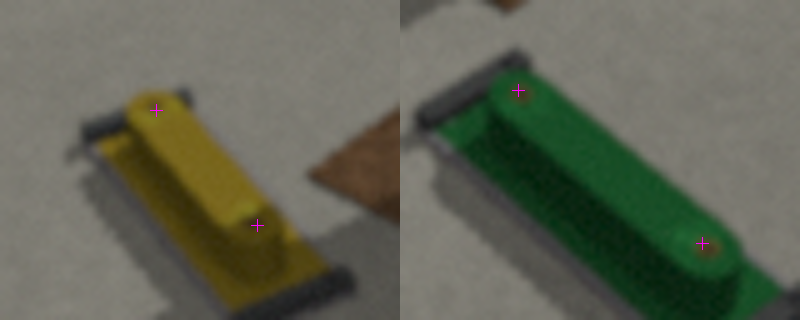

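The predicted inserts (magenta crosses) land within 1–2 px of the actual ones on yellow ((156,110), (257,225)) and green ((518,90), (703,244)), so both are centred. All five are good, so I'm handing in.

```bash
python3 -c "
from bench import arm
print(arm.close_job())"
```

```text
the job is handed in; nothing more can be done
None
```

All five handles are in their matching cradles, flat and centred to within about 3 mm by the camera checks; the job was handed in at about 30 s on the robot clock, and the hand-in returned no verdict.

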